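Widen the span of a three-point bend rig

ROBOT

A 7-joint arm with a two-finger parallel gripper is mounted at the origin on the work surface. World frame = base frame: x ahead of the robot, y to its left, z up, the work surface at z = 0. Lengths are in m, angles in degrees, forces in N, time in s.
With the tool pointing down it reaches from about 0.4 to 0.85 m from the base axis. Payload 10.4 kg.
Tool frame: the origin (TCP) lies on the mounting face of the last link; the fingertips stand 173 mm ahead of it and the grasp point (between the pads) lies 155 mm ahead of it (r.tips_ahead is the distance from the TCP to the fingertips, in m); z points along the fingers, y is the line along which they close (so a half turn about z gives the same grasp; the last joint's range is limited). The gripper opens to 85 mm and grips with 20 to 120 N. Pads are 22 mm wide; open, the fingers measure 114 mm over their backs; the gripper's body (76 mm by 85 mm) begins 54 mm behind the grasp point. The pads swing forward as they close: fully open they stand 13 mm farther back than shut.
Start: joints at [-65.122, 19.034, -3.707, 83.658, 1.238, 77.344, -5.071], TCP at [0.276, 0.561, 0.405] pointing down, gripper open.
Joint ranges: [-148.97, 148.97], [-28.65, 121.19], [-84.17, 76.75], [9.2, 138.47], [-72.65, 252.65], [3.7, 117.97], [-149.18, 149.18]. Speed limits (degrees/s): [127.2, 127.2, 159.86, 159.86, 180, 180, 180].

INTERFACE

Orientations are given as a 3x3 rotation matrix whose columns are the frame's x, y, z axes.
In Python, from cell import r gives the robot as it stands.
- The arm moves only by the tool move_arm, never from a script. Its argument "plan" is a list that holds one entry, the list of rows, each a list of 7 numbers: the finger opening in m, from 0 to 0.0854, then the shift along the world's x, y, z in m, then the turn, a rotation vector about the world's x, y, z in degrees. In form: [[[claw, dx, dy, dz, rx, ry, rz], ...]]. A call has 1 to 12 rows; each row shifts and turns the commanded pose from where the row before left it; what a row does not reach is not made up. A row lasts 1/10 s, in which the tool goes at most 50 mm and 8.59 degrees, less where a joint would pass 70% of its speed; a pose out of reach is approached as far as the arm can. A call is refused whole if a number of a shift passes 0.05 or a number of a turn 8.59, either way. A call with a gripper value outside its range is refused whole. The fingers move at their own pace and stop on an object; the grip force is fixed at half the most. Time passes only in rows, so rows that do not move let the fingers close. It gives the time, the measured TCP pose, the force, the opening and the grip force at its end, in the units of the state.
- r.get_state(): the state, without advancing time (a new reading comes with each control period).
- r.camera(name): name is "scene" or "top" or "wrist"; returns (picture, depth): 400x640x3 uint8, red, green, blue; 400x640 float32, m along the optical axis (not along the pixel's ray), 0 where there is no reading.
- r.calibration(name): a dict with "intrinsics" (3x3 intrinsics, pixels), "k1" (the pictures are not rectified: a ray, as slopes to the right and down, at radius r is drawn at 1 + k1 r^2 times it, then the intrinsics apply), "eye" and "rotation" of the camera in the world. Camera axes: x right, y up, looking along -z (the intrinsics and any distortion apply to the point x, -y, -z); pixel columns grow to the right and rows downward; lengths in m; the calibration is good to about 2 mm. A picture is of the moment at which its call begins: read the wrist's pose just before it. calibration takes no time and is no camera call; for the wrist camera it gives the pose at the moment of the call.
- r.close_job(): hands the job in; it is judged then, once.
Trained networks look in the newest picture that a camera, given by its name, has taken for a name from the list of things; names that differ only in an ending like _2 or _b are one class to them, and where a whole thing is asked for, a point or a joint stands for the part that bears it (a point fixed in the world has none). Each returns a list of dicts, best first, with "score" (0 to 1); they miss things now and then, are a little off and sometimes report something else, mostly with a low value. They report only what shows in the picture. A call takes as long as a camera call.
- r.spot_in(thing, camera): "position" ([x, y, z] in m, in the coordinates of the camera as it stood for that picture, good to about 4 mm: the middle of the surface that is visible of it).
- r.regions_of(thing, camera): "mask" (400x640 bool, what is visible of it).
The state is a dict: "t": time; "joints": joint angles; "qd": joint speeds; "tau": joint torques, N m; "eef_pos": TCP position; "eef_rot": TCP orientation; "ft_force": force on the tool from outside, world axes, zero at the start; "moment": the same for the moment, N m; "finger_gap": finger opening in m; "finger_force": force on a finger pad.
Only numpy, scipy, OpenCV 4.12 (cv2) and the standard library are available. Lean on these libraries where they do the work, as an engineer would, in place of code of your own. Each camera call takes 0.05 s, during which the arm holds its last target. There are 200 camera calls.

TASK

Open up the three-point bend rig for a longer sample: with a fingertip, roll the knurled rim of the black clamping thumbscrew anticlockwise (seen from above) to back it off two full turns, then push the freed support along the plate away from the fixed support until it stands against the red end stop, and leave it there with the hand clear. Do it all with fingertips, pinching neither the screw nor the support, and leave the other things on the bench where they are.

Things in the scene. Friction and masses are not known exactly. Their poses are not given: they have to be found in the camera images.
- rig: Three-point bend rig, screwed down: dark steel plate 170 (x) x 280 (y) x 14 mm high on the bench. Origin: centre of its underside, at bench height; z up. x points from the thumbscrew towards the blade of the sliding support, y is the direction in which that support slides outward. Yaw is within 0.5 rad of the robot's axes.
- fixed_blade (a point): Centre of the fixed support's upright blade, rig x +46, y -90, z 51 mm: blade 48 mm in x, 8 mm in y, z 30 to 76 mm, on an aluminium foot (rig x -25 to +70, y -115 to -65, top at z 30 mm).
- stop (a point): Middle of the red end stop bar's inner face, rig x -5, y +75, z 24 mm. The bar is 150 mm long in rig x, 15 mm thick in y, top at z 34 mm.
- support (a joint): Travel in m of the sliding support along the rig's +y: 0 at the start, 0.050 against the end stop. Locked by the thumbscrew's point until that is backed off about 1.4 turns; then it drags with 4 N and stays where it is left. Its aluminium foot spans rig x -80 to +70, 50 mm in y, top at z 30 mm; it carries the thumbscrew (rig x -45 mm) and the blade.
- blade (a point): Centre of the sliding support's upright steel blade (48 mm in x, 8 mm in y, z 30 to 76 mm, round top edge): rig x +46 mm, 51 mm above the bench, axes as the rig's. Its inner face, towards the fixed support, lies 4 mm to -y of this point; 82 mm are free between the two blades at the start.
- thumbscrew (a joint): Angle in rad of the clamping thumbscrew, growing anticlockwise seen from above, which loosens it. Tight at the start (0 to 0.25, with a hard stop at 0); two full turns more is about 12.6; it can go on to 18.8. Right-hand thread, rises 1.5 mm a turn. Turns with 0.035 N m of friction (about 1.7 N at the rim) and stays where it is left.
- head (a point): Centre (half-way up) of the thumbscrew's black head: upright-axis knurled disc, diameter 42 mm over its 24 ridges, z 42 to 58 mm when tight. An orange line on top runs from centre to rim (towards rig -x at joint 0). Below the head are a 10 mm shank and 12 mm of air over the foot (top z 30). 46 mm are free between rim and blade; nothing else stands within 30 mm of the rim.
- gauge: brass setting gauge lying on the rig's plate in front of the fixed support, 12 x 40 x 12 mm high; origin at the centre of its underside; a bystander
- weight: steel calibration weight, diameter 34, 58 mm high; origin at the centre of its underside; a bystander
- probe: aluminium cylinder probe standing on its 36 mm disc, 58 mm high; origin at the centre of its underside; a bystander
- jar: small lidded sample jar, diameter 54, 65 mm high; origin at the centre of its underside; a bystander
- wash_bottle: white wash bottle with red cap and bent spout, diameter 62, 192 mm high; origin at the centre of its underside; a bystander
- pan: shallow aluminium sample pan, diameter 88, 9 mm high; origin at the centre of its underside; a bystander
- crispbread: crispbread bar lying flat, 85 x 32 x 8 mm high; origin at the centre of its underside; a bystander
- spoon: steel spoon lying flat, 150 mm long along its x axis; origin at its underside, near its middle; a bystander

How it is judged (in metres and radians):
On the way, in this order (a step that is already met when the one before it is completed fails the run):
1. the thumbscrew is backed off about two full turns (value of joint thumbscrew between 10.8 and 14.8 rad), for 0.2 s.
2. the freed support is pushed out against the end stop (all of step 1 and value of joint support above 0.0465 m), for 0.2 s.
At the end, for the whole second after the job is handed in: The thumbscrew stands two turns looser than tight (joint between 10.8 and 14.8 rad, about a quarter turn either way), and the sliding support rests within 3.5 mm of the end stop (joint above 0.0465 m) (all of step 2 and linear speed of support below 0.005 m/s); the robot touches nothing.
It fails at once if the thumbscrew's head is taken between the fingers (horizontal distance between the grasp point and head below 0.012 m and z of the grasp point in the frame of head below 0.022 m and contact force between the fingers and thumbscrew above 0.5 N).
It fails at once if the support's blade is taken between the fingers (y of the grasp point in the frame of blade between -0.007 and 0.007 m and x of the grasp point in the frame of blade between -0.035 and 0.035 m and z of the grasp point in the frame of blade below 0.035 m and contact force between the fingers and support above 0.5 N).
It fails at once if a bystander is moved or carried: the gauge, weight, probe, jar, wash bottle, pan, crispbread or spoon (distance of any of gauge, weight, probe, jar, wash_bottle, pan, crispbread, spoon from where it was at the start of the episode above 0.012 m).
It also fails if it takes over 72 s, if anything falls off the work surface, if the arm or the gripper's body presses on something with over 40 N, if the wrist force passes 120 N, or if a joint passes its speed limit or range.

## Working session

There is one attempt and no reset: what is moved stays moved. The work goes in short steps, Python scripts to look and compute and a tool call to move; the robot and the scene stay as the last step left them, time stands still between calls to the robot, and variables do not carry over. Pictures are saved under pics/ and viewed, at most 10 in all, crops included, and the job is handed in when it is done.

Besides the shell and the picture viewer there is one more tool, called after "Request:" as a command line: name --argument value ..., lists and objects as JSON in quotes. move_arm: Moves the arm, as the interface text tells. Its arguments: {"type":"object","properties":{"plan":{"type":"array","items":{"type":"array","items":{"type":"array","items":{"type":"number"}}}}},"required":["plan"]}

```bash
mkdir -p pics; cat > h.py <<'E'
import numpy as np, cv2
from cell import r
def world(cam,uv,d,c=None):
    c=c or r.calibration(cam); K=np.array(c["intrinsics"]); 
    uv=np.atleast_2d(np.array(uv,float)); p=np.c_[(uv[:,0]-K[0,2])/K[0,0],(uv[:,1]-K[1,2])/K[1,1]]
    q=p.copy()
    for _ in range(20): q=p/(1+c["k1"]*(q**2).sum(1,keepdims=True))
    d=np.asarray(d).reshape(-1,1)
    P=np.c_[q[:,:1]*d,-q[:,1:]*d,-d]
    return P@np.array(c["rotation"]).T+np.array(c["eye"])
def c2w(cam,P):
    c=r.calibration(cam); return np.array(c["rotation"])@np.array(P)+np.array(c["eye"])
E
cat > a.py <<'E'
from h import *
s=r.get_state(); print(s["t"],s["eef_pos"],s["eef_rot"],s["finger_gap"])
for n in ["scene","top"]:
    im,d=r.camera(n); cv2.imwrite(f"pics/{n}0.png",im[:,:,::-1]); np.save(f"{n}d.npy",d)
    print(n,r.calibration(n))
for t in ["rig","blade","fixed_blade","head","gauge","weight","probe","jar","wash_bottle","pan","crispbread","spoon"]:
    try:
        for x in r.spot_in(t,"top")[:2]: print(t,round(x["score"],2),c2w("top",x["position"]).round(3))
    except Exception as e: print(t,e)
print(r.get_state()["t"])
E
python3 a.py
```

```text
0.0 [0.2756143  0.56080996 0.40390218] [[-8.97481972e-01  4.41050758e-01 -5.82202334e-04]
 [ 4.41051138e-01  8.97481008e-01 -1.31641500e-03]
 [-5.80902975e-05 -1.43823974e-03 -9.99998964e-01]] 0.08528962025271365
scene {'intrinsics': array([[428.29938592,   0.        , 316.5328967 ],
       [  0.        , 428.29938592, 200.39695406],
       [  0.        ,   0.        ,   1.        ]]), 'k1': -0.015523025568552135, 'eye': array([ 1.06087713, -0.2574931 ,  0.63866705]), 'rotation': array([[ 0.56260622, -0.59081397,  0.57828461],
       [ 0.82669672,  0.40783607, -0.38761098],
       [-0.00683934,  0.69613834,  0.71787508]])}
top {'intrinsics': array([[430.32749844,   0.        , 324.79022441],
       [  0.        , 430.32749844, 208.27959427],
       [  0.        ,   0.        ,   1.        ]]), 'k1': -0.025990134554461815, 'eye': array([0.51014503, 0.05738762, 0.8828581 ]), 'rotation': array([[-7.00264077e-04,  9.96789566e-01, -8.00629214e-02],
       [-9.99457609e-01,  1.93836423e-03,  3.28744624e-02],
       [ 3.29241122e-02,  8.00425168e-02,  9.96247559e-01]])}
blade 0.74 [ 0.556 -0.121  0.031]
fixed_blade 0.69 [ 0.556 -0.115  0.014]
fixed_blade 0.26 [ 0.515 -0.13   0.055]
head 0.57 [ 0.51  -0.132  0.057]
head 0.54 [ 0.556 -0.115  0.014]
gauge 0.5 [ 0.536 -0.225  0.024]
weight 0.71 [ 0.404 -0.016  0.04 ]
weight 0.6 [ 0.626 -0.304  0.016]
probe 0.64 [ 0.627 -0.306  0.021]
probe 0.17 [ 0.556 -0.114  0.016]
jar 0.65 [0.498 0.061 0.064]
jar 0.52 [0.656 0.077 0.003]
wash_bottle 0.56 [ 0.707 -0.229  0.116]
pan 0.91 [0.654 0.076 0.002]
crispbread 0.76 [ 0.469 -0.235  0.007]
spoon 0.86 [ 0.666 -0.044  0.014]
spoon 0.72 [ 0.629 -0.304  0.015]
0.7
```

View pics/top0.png

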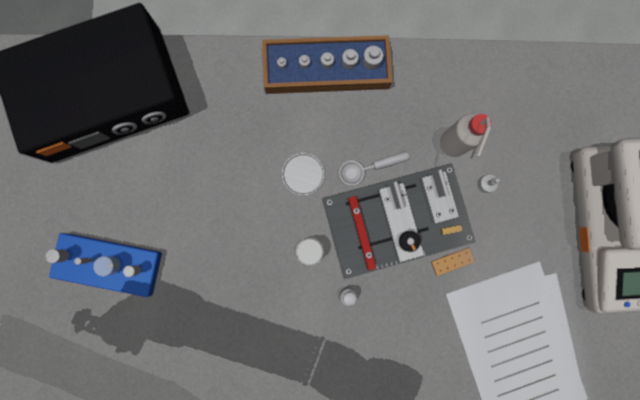

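View pics/scene0.png

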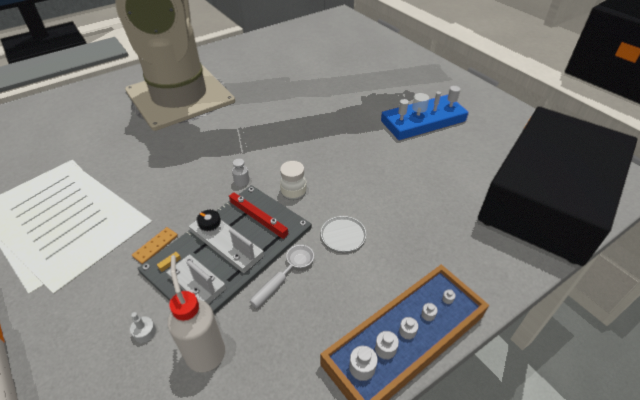

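The top view shows the rig at about (400,220), the head with its orange line at (410,242), the sliding blade at (398,195) and the red stop at (362,233). The scene view agrees: the head's -x side is free. Now I'll measure these accurately.

```bash
cat > m.py <<'E'
from h import *
print(r.tips_ahead)
res={}
for cam in ["top","scene"]:
    im,d=r.camera(cam); hsv=cv2.cvtColor(im,cv2.COLOR_RGB2HSV)
    v,u=np.nonzero(d>0); P=np.full(im.shape,np.nan); P[v,u]=world(cam,np.c_[u,v],d[v,u])
    near=(abs(P[...,0]-.55)<.13)&(abs(P[...,1]+.13)<.17)
    H,S,V=[hsv[...,i].astype(int) for i in range(3)]
    red=near&((H<6)|(H>174))&(S>150)&(V>70)&(P[...,2]>.024)&(P[...,2]<.045)
    q=P[red]; 
    (c,sz,a)=cv2.minAreaRect(q[:,:2].astype(np.float32)*1000); print(cam,"red",len(q),c,sz,a,np.median(q[:,2]))
    hd=(np.hypot(P[...,0]-.51,P[...,1]+.132)<.035)&(P[...,2]>.050)&(P[...,2]<.066)
    q=P[hd]; c,rad=cv2.minEnclosingCircle(q[:,:2].astype(np.float32)*1000); print("head",len(q),c,rad,q[:,:2].mean(0),np.median(q[:,2]))
    pl=near&(P[...,2]>.009)&(P[...,2]<.02)&(S<90)
    pl=cv2.morphologyEx(pl.astype(np.uint8),cv2.MORPH_OPEN,np.ones((3,3)))
    n,l,st,_=cv2.connectedComponentsWithStats(pl); k=1+st[1:,4].argmax(); q=P[l==k]
    print("plate",len(q),cv2.minAreaRect(q[:,:2].astype(np.float32)*1000),np.median(q[:,2]))
    bl=near&(P[...,2]>.068)&(P[...,2]<.085)&(P[...,0]<.64)&(P[...,0]>.53)
    n,l,st,_=cv2.connectedComponentsWithStats(bl.astype(np.uint8))
    for k in range(1,n):
        if st[k,4]>8: q=P[l==k]; print("blade",len(q),cv2.minAreaRect(q[:,:2].astype(np.float32)*1000),q[:,2].mean())
    o=near&(H>5)&(H<18)&(S>150)&(P[...,2]>.05); print("orange",P[o].mean(0) if o.any() else None)
E
python3 m.py
```

```text
0.1734
top red 475 (530.3155517578125, -43.57668685913086) (147.2628631591797, 15.383513450622559) 15.381452560424805 0.033419811229090546
head 370 (512.9126586914062, -133.64059448242188) 21.313949584960938 [ 0.51299337 -0.13332724] 0.05727240118599014
plate 7219 ((556.7301025390625, -122.53724670410156), (170.44454956054688, 281.3971252441406), 15.29525089263916) 0.013700491628214517
blade 107 ((620.3651123046875, -198.12791442871094), (42.53913879394531, 8.98742961883545), 15.911638259887695) 0.07415689158249303
blade 125 ((601.0296630859375, -109.76406860351562), (51.71529006958008, 8.336821556091309), 15.799433708190918) 0.07443356975824071
orange [ 0.50219161 -0.14002649  0.05822279]
scene red 523 (544.9254150390625, -125.65829467773438) (148.06765747070312, 201.13702392578125) 8.308884620666504 0.033003020303688624
head 355 (514.7072143554688, -132.5511932373047) 22.42808723449707 [ 0.51725311 -0.13252598] 0.05710110341524555
plate 5994 ((558.0740356445312, -120.06533813476562), (172.25216674804688, 280.9449157714844), 15.106297492980957) 0.01351449651716613
blade 149 ((602.744873046875, -108.20443725585938), (53.111656188964844, 9.622730255126953), 16.849225997924805) 0.07369812618448413
blade 118 ((619.48828125, -196.89674377441406), (41.32302474975586, 8.011360168457031), 15.168928146362305) 0.0739457929297613
orange [ 0.50281716 -0.13668328  0.05817837]
```

Request:
move_arm --plan '[[[0, 0.011, -0.038, 0, 0, 0, 3.5], [0, 0.011, -0.038, 0, 0, 0, 3.5], [0, 0.011, -0.038, 0, 0, 0, 3.5], [0, 0.011, -0.038, 0, 0, 0, 3.5], [0, 0.011, -0.038, 0, 0, 0, 3.5], [0, 0.011, -0.038, 0, 0, 0, 3.5], [0, 0.011, -0.038, 0, 0, 0, 3.5], [0, 0.011, -0.038, 0, 0, 0, 3.5], [0, 0.011, -0.038, 0, 0, 0, 3.5], [0, 0.011, -0.038, 0, 0, 0, 3.5], [0, 0.011, -0.038, 0, 0, 0, 3.5], [0, 0.011, -0.038, 0, 0, 0, 3.0]]]'

```text
t: 2.0
eef_pos: [0.4078, 0.1032, 0.405]
eef_rot: [[-0.964, -0.267, 0.001], [-0.267, 0.964, 0.001], [-0.001, 0.0, -1.0]]
ft_force: [1.0, 0.2, 0.8]
finger_gap: 0.0002
finger_force: 0.0
```

Request:
move_arm --plan '[[[0, 0.01, -0.038, -0.02, 0, 0, 0], [0, 0.01, -0.038, -0.02, 0, 0, 0], [0, 0.01, -0.038, -0.02, 0, 0, 0], [0, 0.01, -0.038, -0.02, 0, 0, 0], [0, 0.01, -0.038, -0.025, 0, 0, 0], [0, 0.01, -0.038, -0.03, 0, 0, 0], [0, 0, 0, 0, 0, 0, 0]]]'

```text
t: 2.7
eef_pos: [0.4666, -0.1274, 0.2664]
eef_rot: [[-0.966, -0.259, -0.005], [-0.259, 0.966, -0.003], [0.006, -0.002, -1.0]]
ft_force: [-0.5, -0.2, 0.3]
finger_gap: 0.0004
finger_force: 0.0
```

```bash
cat > v.py <<'E'
from h import *
import sys
s=r.get_state(); print(s["t"],s["eef_pos"],s["ft_force"],r.tips_ahead)
im,d=r.camera(sys.argv[1]); x0,x1,y0,y1=map(int,sys.argv[3:7])
cv2.imwrite(sys.argv[2],cv2.resize(im[y0:y1,x0:x1,::-1],None,fx=3,fy=3,interpolation=cv2.INTER_CUBIC)); np.save("d.npy",d)
E
python3 v.py scene pics/s1.png 120 340 120 300
```

```text
2.7 [ 0.46657017 -0.12736737  0.26640707] [-0.51379566 -0.16054444  0.26462733] 0.1734
```

View pics/s1.png

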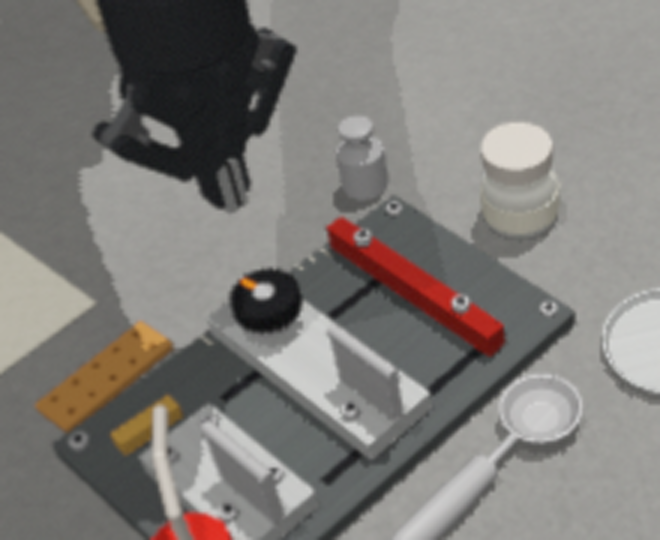

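The crop shows the closed fingertips at about (232,208), behind and above the head at (265,300). The finger knuckles spread to about (100,135) and (290,45). I'll measure the hand's shape from depth.

```bash
python3 - <<'E'
from h import *
s=r.get_state(); p=s["eef_pos"]; R=np.array(s["eef_rot"])
d=np.load("d.npy"); v,u=np.nonzero(d[100:200,140:230]); v+=100;u+=140
P=world("scene",np.c_[u,v],d[v,u]); L=(P-p)@R
k=(L[:,2]>0.05)&(L[:,2]<.2)&(abs(L[:,0])<.06)&(abs(L[:,1])<.08); L=L[k]
print(L[:,2].max())
for a in np.arange(.06,.18,.01):
    q=L[(L[:,2]>=a)&(L[:,2]<a+.01)]
    if len(q): print(a.round(2),len(q),q.min(0).round(4)[:2],q.max(0).round(4)[:2])
E
```

```text
0.17410199027761666
0.06 224 [-0.0219 -0.0436] [0.0083 0.0392]
0.07 303 [-0.0227 -0.057 ] [0.0076 0.0549]
0.08 404 [-0.0209 -0.0629] [0.0121 0.0608]
0.09 222 [-0.02   -0.0599] [0.0036 0.0561]
0.1 212 [-0.0199 -0.0524] [0.006  0.0506]
0.11 197 [-0.0174 -0.0441] [0.012  0.0422]
0.12 198 [-0.0163 -0.0347] [0.0105 0.0387]
0.13 58 [-0.0148 -0.0284] [-0.0021  0.0182]
0.14 72 [-0.0134 -0.0149] [0.0046 0.0136]
0.15 74 [-0.0136 -0.015 ] [0.0058 0.0126]
0.16 59 [-0.0132 -0.0149] [0.0052 0.0128]
0.17 10 [-0.0123 -0.0072] [-0.0034  0.0062]
```

Request:
move_arm --plan '[[[0, 0, 0, -0.027, 0, 0, 0], [0, 0, 0, -0.027, 0, 0, 0], [0, 0.005, 0.0014, 0, 0, 0, 0], [0, 0.005, 0.0014, 0, 0, 0, 0], [0, 0.0016, -0.0058, 0, 0, 0, 0], [0, 0.0016, -0.0058, 0, 0, 0, 0], [0, 0.0016, -0.0058, 0, 0, 0, 0], [0, 0, 0, 0, 0, 0, 0]]]'

```text
t: 3.55
eef_pos: [0.4817, -0.139, 0.2166]
eef_rot: [[-0.965, -0.263, -0.002], [-0.263, 0.965, 0.0], [0.002, 0.001, -1.0]]
ft_force: [-8.0, -1.2, 3.7]
finger_gap: -0.0
finger_force: 3.9
```

Request:
move_arm --plan '[[[0, 0.0016, -0.0058, 0, 0, 0, 0], [0, 0.0016, -0.0058, 0, 0, 0, 0], [0, 0.0016, -0.0058, 0, 0, 0, 0], [0, 0, 0, 0, 0, 0, 0]]]'

```text
t: 3.95
eef_pos: [0.4877, -0.1562, 0.2168]
eef_rot: [[-0.965, -0.263, 0.002], [-0.263, 0.965, -0.001], [-0.002, -0.001, -1.0]]
ft_force: [-1.7, -1.9, 1.7]
finger_gap: -0.0001
finger_force: 1.3
```

```bash
cat > ang.py <<'E'
from h import *
im,d=r.camera("scene"); hsv=cv2.cvtColor(im,cv2.COLOR_RGB2HSV)
v,u=np.nonzero(d>0); P=np.full(im.shape,np.nan); P[v,u]=world("scene",np.c_[u,v],d[v,u])
H,S,V=[hsv[...,i].astype(int) for i in range(3)]
c0=np.array([.5147,-.1326]); ey=np.array([-.2639,.9646]); ex=np.array([.9646,.2639])
bl=(P[...,2]>.068)&(P[...,2]<.085)&(np.hypot(P[...,0]-.595,P[...,1]+.085)<.06)
b=P[bl][:,:2].mean(0) if bl.any() else None
y=(b-[.6027,-.1082])@ey if b is not None else 0
c=c0+ey*y
o=(np.hypot(P[...,0]-c[0],P[...,1]-c[1])<.03)&(H>5)&(H<20)&(S>130)&(P[...,2]>.05)
q=P[o]
if len(q):
    m=q[:,:2].mean(0)-c; a=np.arctan2(m@ey,m@ex)
    print("angle",((a-np.pi)%(2*np.pi)).round(2),"n",len(q),"r",np.hypot(*m).round(4),"z",q[:,2].mean().round(4))
else: print("no orange")
s=r.get_state(); dd=s["eef_pos"][:2]-np.array([.5137,-.1332])-ey*y
print("support",round(y,4),"t",s["t"],"tcp rel head",(dd@ex).round(4),(dd@ey).round(4),"z",s["eef_pos"][2].round(4))
f=s["ft_force"][:2]; print("F rig",f@ex,f@ey)
E
python3 ang.py; python3 v.py scene pics/s2.png 140 280 130 250
```

```text
angle 1.72 n 27 r 0.0114 z 0.0581
support -0.0007 t 4.0 tcp rel head -0.0311 -0.0143 z 0.2167
F rig -1.3286011107808329 -2.335110151178694
4.0 [ 0.48763695 -0.15594026  0.21665422] [-0.66526895 -2.60281425  2.47314667] 0.1734
```

View pics/s2.png

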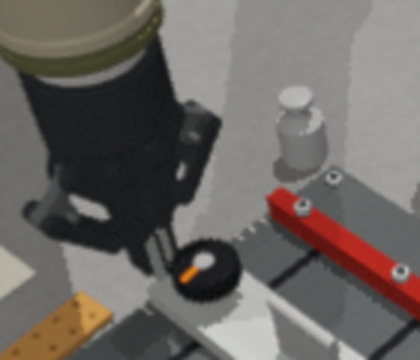

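The orange line now points towards rig -y, at (187,272) in the crop. One light stroke turned the screw about 1.6 rad, and the angle reads 1.72. I'll repeat the stroke.

Request:
move_arm --plan '[[[0, -0.0116, -0.0032, 0, 0, 0, 0], [0, -0.0045, 0.0164, 0, 0, 0, 0], [0, -0.0045, 0.0164, 0, 0, 0, 0], [0, 0.0106, 0.0029, 0, 0, 0, 0], [0, 0.0016, -0.0058, 0, 0, 0, 0], [0, 0.0016, -0.0058, 0, 0, 0, 0], [0, 0.0016, -0.0058, 0, 0, 0, 0], [0, 0.0016, -0.0058, 0, 0, 0, 0], [0, 0.0016, -0.0058, 0, 0, 0, 0], [0, 0.0016, -0.0058, 0, 0, 0, 0], [0, 0, 0, 0, 0, 0, 0]]]'

```text
t: 5.15
eef_pos: [0.4872, -0.1586, 0.216]
eef_rot: [[-0.965, -0.263, 0.001], [-0.263, 0.965, -0.001], [-0.001, -0.001, -1.0]]
ft_force: [-0.1, 0.7, -0.1]
finger_gap: 0.0003
finger_force: 0.0
```

```bash
python3 ang.py
```

```text
angle 2.32 n 24 r 0.0117 z 0.0584
support -0.0008 t 5.2 tcp rel head -0.0322 -0.0161 z 0.2159
F rig -0.46843945604087706 0.031695636160300564
```

Request:
move_arm --plan '[[[0, -0.0116, -0.0032, 0, 0, 0, 0], [0, -0.0045, 0.0164, 0, 0, 0, 0], [0, -0.0045, 0.0164, 0, 0, 0, 0], [0, 0.0132, 0.0036, 0, 0, 0, 0], [0, 0.0016, -0.0058, 0, 0, 0, 0], [0, 0.0016, -0.0058, 0, 0, 0, 0], [0, 0.0016, -0.0058, 0, 0, 0, 0], [0, 0.0016, -0.0058, 0, 0, 0, 0], [0, 0.0016, -0.0058, 0, 0, 0, 0], [0, 0.0016, -0.0058, 0, 0, 0, 0], [0, 0, 0, 0, 0, 0, 0]]]'

```text
t: 6.3
eef_pos: [0.4893, -0.1602, 0.216]
eef_rot: [[-0.965, -0.263, 0.001], [-0.263, 0.965, -0.001], [-0.001, -0.001, -1.0]]
ft_force: [-0.2, -0.4, 0.6]
finger_gap: -0.0002
finger_force: 0.0
```

```bash
python3 ang.py
```

```text
angle 3.91 n 27 r 0.0142 z 0.0586
support -0.0007 t 6.35 tcp rel head -0.0305 -0.0183 z 0.2159
F rig -0.4592277604356123 0.5315379814199681
```

Request:
move_arm --plan '[[[0, -0.0116, -0.0032, 0, 0, 0, 0], [0, -0.005, 0.0183, 0, 0, 0, 0], [0, -0.005, 0.0183, 0, 0, 0, 0], [0, 0.0117, 0.0032, 0, 0, 0, 0], [0, 0.0016, -0.0058, 0, 0, 0, 0], [0, 0.0016, -0.0058, 0, 0, 0, 0], [0, 0.0016, -0.0058, 0, 0, 0, 0], [0, 0.0016, -0.0058, 0, 0, 0, 0], [0, 0.0016, -0.0058, 0, 0, 0, 0], [0, 0.0016, -0.0058, 0, 0, 0, 0], [0, 0, 0, 0, 0, 0, 0]]]'

```text
t: 7.45
eef_pos: [0.489, -0.1587, 0.2159]
eef_rot: [[-0.965, -0.263, 0.001], [-0.263, 0.965, -0.001], [-0.001, -0.001, -1.0]]
ft_force: [0.4, -0.2, -0.2]
finger_gap: -0.0002
finger_force: 0.0
```

```bash
python3 ang.py
```

```text
angle 5.06 n 18 r 0.0149 z 0.0592
support -0.0007 t 7.5 tcp rel head -0.0304 -0.0167 z 0.2159
F rig 0.028000362909710152 -0.23278406169154206
```

Request:
move_arm --plan '[[[0, -0.0116, -0.0032, 0, 0, 0, 0], [0, -0.0048, 0.0174, 0, 0, 0, 0], [0, -0.0048, 0.0174, 0, 0, 0, 0], [0, 0.0124, 0.0034, 0, 0, 0, 0], [0, 0.0016, -0.0058, 0, 0, 0, 0], [0, 0.0016, -0.0058, 0, 0, 0, 0], [0, 0.0016, -0.0058, 0, 0, 0, 0], [0, 0.0016, -0.0058, 0, 0, 0, 0], [0, 0.0016, -0.0058, 0, 0, 0, 0], [0, 0.0016, -0.0058, 0, 0, 0, 0], [0, 0, 0, 0, 0, 0, 0]]]'

```text
t: 8.6
eef_pos: [0.4897, -0.1584, 0.2159]
eef_rot: [[-0.965, -0.263, 0.001], [-0.263, 0.965, -0.001], [-0.001, -0.001, -1.0]]
ft_force: [0.1, 0.1, -0.1]
finger_gap: -0.0002
finger_force: 0.0
```

```bash
python3 ang.py
```

```text
angle 0.34 n 22 r 0.0124 z 0.0595
support -0.0006 t 8.65 tcp rel head -0.0296 -0.0169 z 0.2159
F rig -1.0138133700773946 -1.9671711566096364
```

Request:
move_arm --plan '[[[0, -0.0116, -0.0032, 0, 0, 0, 0], [0, -0.0048, 0.0175, 0, 0, 0, 0], [0, -0.0048, 0.0175, 0, 0, 0, 0], [0, 0.0117, 0.0032, 0, 0, 0, 0], [0, 0.0016, -0.0058, 0, 0, 0, 0], [0, 0.0016, -0.0058, 0, 0, 0, 0], [0, 0.0016, -0.0058, 0, 0, 0, 0], [0, 0.0016, -0.0058, 0, 0, 0, 0], [0, 0.0016, -0.0058, 0, 0, 0, 0], [0, 0.0016, -0.0058, 0, 0, 0, 0], [0, 0, 0, 0, 0, 0, 0]]]'

```text
t: 9.75
eef_pos: [0.4898, -0.1583, 0.2159]
eef_rot: [[-0.965, -0.263, 0.001], [-0.263, 0.965, -0.001], [-0.001, -0.001, -1.0]]
ft_force: [0.6, -0.2, 0.1]
finger_gap: -0.0001
finger_force: 0.4
```

```bash
python3 ang.py
```

```text
angle 2.18 n 26 r 0.0116 z 0.06
support -0.0008 t 9.8 tcp rel head -0.0296 -0.0167 z 0.2159
F rig -1.7602596203868237 -3.0140185897669127
```

Total is about 8.4 rad, and each stroke adds about 1.5 to 1.8.

Request:
move_arm --plan '[[[0, -0.0116, -0.0032, 0, 0, 0, 0], [0, -0.0048, 0.0175, 0, 0, 0, 0], [0, -0.0048, 0.0175, 0, 0, 0, 0], [0, 0.0117, 0.0032, 0, 0, 0, 0], [0, 0.0016, -0.0058, 0, 0, 0, 0], [0, 0.0016, -0.0058, 0, 0, 0, 0], [0, 0.0016, -0.0058, 0, 0, 0, 0], [0, 0.0016, -0.0058, 0, 0, 0, 0], [0, 0.0016, -0.0058, 0, 0, 0, 0], [0, 0.0016, -0.0058, 0, 0, 0, 0], [0, 0, 0, 0, 0, 0, 0]]]'

```text
t: 10.9
eef_pos: [0.4898, -0.1581, 0.2159]
eef_rot: [[-0.965, -0.263, 0.001], [-0.263, 0.965, -0.001], [-0.0, -0.001, -1.0]]
ft_force: [-0.6, -1.8, 0.3]
finger_gap: 0.0004
finger_force: 1.3
```

```bash
python3 ang.py
```

```text
angle 3.87 n 26 r 0.0138 z 0.0597
support -0.0008 t 10.95 tcp rel head -0.0295 -0.0166 z 0.2159
F rig -1.4829562183655347 -3.5435618839013414
```

Request:
move_arm --plan '[[[0, -0.0116, -0.0032, 0, 0, 0, 0], [0, -0.0048, 0.0175, 0, 0, 0, 0], [0, -0.0048, 0.0175, 0, 0, 0, 0], [0, 0.0117, 0.0032, 0, 0, 0, 0], [0, 0.0016, -0.0058, 0, 0, 0, 0], [0, 0.0016, -0.0058, 0, 0, 0, 0], [0, 0.0016, -0.0058, 0, 0, 0, 0], [0, 0.0016, -0.0058, 0, 0, 0, 0], [0, 0.0016, -0.0058, 0, 0, 0, 0], [0, 0.0016, -0.0058, 0, 0, 0, 0], [0, 0, 0, 0, 0, 0, 0]]]'

```text
t: 12.05
eef_pos: [0.4899, -0.1578, 0.2159]
eef_rot: [[-0.965, -0.263, 0.001], [-0.263, 0.965, -0.001], [-0.0, -0.001, -1.0]]
ft_force: [-0.4, -1.8, 1.1]
finger_gap: 0.0001
finger_force: 0.8
```

```bash
python3 ang.py
```

```text
angle 5.39 n 16 r 0.0142 z 0.061
support -0.0007 t 12.1 tcp rel head -0.0294 -0.0164 z 0.2159
F rig -2.449150704973248 -3.0029518213894453
```

Request:
move_arm --plan '[[[0, -0.0116, -0.0032, 0, 0, 0, 0], [0, -0.0048, 0.0175, 0, 0, 0, 0], [0, -0.0048, 0.0175, 0, 0, 0, 0], [0, 0.0117, 0.0032, 0, 0, 0, 0], [0, 0.0016, -0.0058, 0, 0, 0, 0], [0, 0.0016, -0.0058, 0, 0, 0, 0], [0, 0.0016, -0.0058, 0, 0, 0, 0], [0, 0.0016, -0.0058, 0, 0, 0, 0], [0, -0.0145, -0.004, 0, 0, 0, 0], [0, 0, 0, 0.03, 0, 0, 0], [0, 0, 0, 0.04, 0, 0, 0], [0, 0, 0, 0, 0, 0, 0]]]'

```text
t: 13.3
eef_pos: [0.4736, -0.1504, 0.2902]
eef_rot: [[-0.965, -0.263, 0.008], [-0.263, 0.965, -0.001], [-0.007, -0.003, -1.0]]
ft_force: [0.0, -0.6, -0.4]
finger_gap: 0.0002
finger_force: 0.0
```

```bash
python3 ang.py;python3 v.py scene pics/s3.png 140 340 130 300
```

```text
angle 0.17 n 22 r 0.0124 z 0.0609
support -0.0007 t 13.35 tcp rel head -0.0436 -0.0046 z 0.288
F rig -0.005240868088734192 1.1089194369155808
13.35 [ 0.47305897 -0.14973048  0.28802307] [-0.29767049  1.06817768 -0.47934186] 0.1734
```

View pics/s3.png

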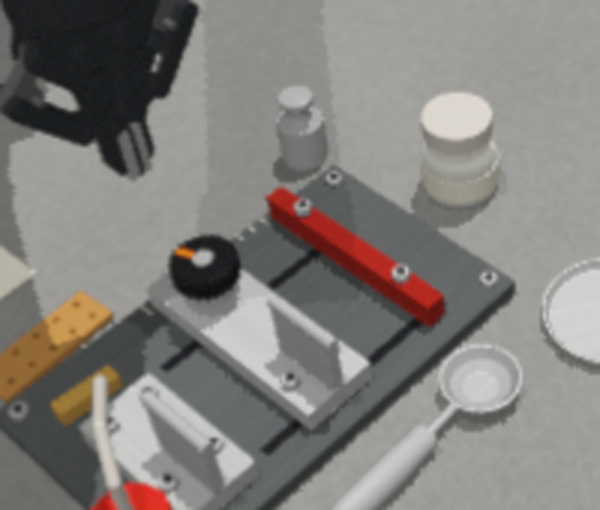

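The orange line is back near -x at (183,252), and the head has risen about 2.8 mm. The total is about 12.7 rad, and the hand is clear. Next I'll go between the blades.

Request:
move_arm --plan '[[[0, 0.035, 0.003, 0.01, 0, 0, 0], [0, 0.035, 0.003, 0, 0, 0, 0], [0, 0.035, 0.003, 0, 0, 0, 0], [0, 0.033, 0.003, 0, 0, 0, 0], [0, 0, 0, 0, 0, 0, 0]]]'

```text
t: 13.9
eef_pos: [0.613, -0.1352, 0.2932]
eef_rot: [[-0.964, -0.267, -0.002], [-0.267, 0.964, -0.001], [0.002, -0.0, -1.0]]
ft_force: [-1.6, 1.0, -0.3]
finger_gap: -0.0002
finger_force: 0.0
```

```bash
python3 - <<'E'
from h import *
s=r.get_state(); d=s["eef_pos"][:2]-np.array([.602,-.109]); print(s["t"],s["eef_pos"],"rel blade",d@[.9646,.2639],d@[-.2639,.9646])
E
python3 v.py scene pics/s4.png 140 340 100 290
```

```text
13.9 [ 0.61299138 -0.13520512  0.29316957] rel blade 0.0036867487795786556 -0.02817808589628374
13.9 [ 0.61299138 -0.13520512  0.29316957] [-1.62690993  0.96948631 -0.27010162] 0.1734
```

View pics/s4.png

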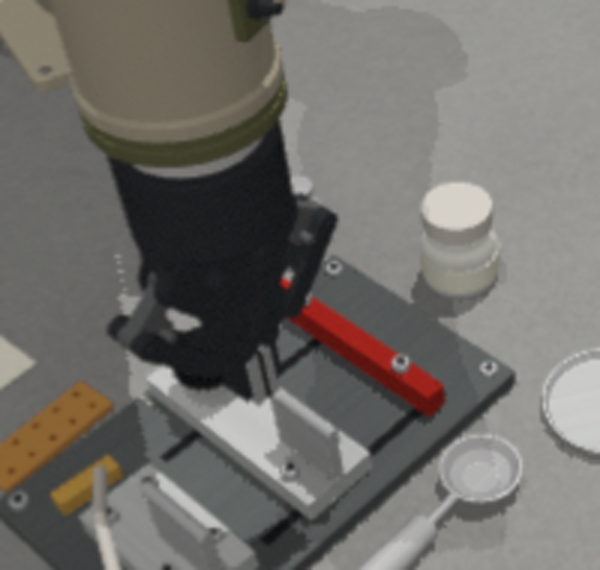

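The hand is above the gap on the inner side of the sliding blade, and the wash bottle's spout at (100,500) is clear. Now down, then push.

Request:
move_arm --plan '[[[0, 0.0016, -0.0058, 0, 0, 0, 0], [0, 0, 0, -0.035, 0, 0, 0], [0, 0, 0, -0.035, 0, 0, 0], [0, 0, 0, 0, 0, 0, 0], [0, -0.0016, 0.0058, 0, 0, 0, 0], [0, -0.0016, 0.0058, 0, 0, 0, 0], [0, -0.0016, 0.0058, 0, 0, 0, 0], [0, -0.0016, 0.0058, 0, 0, 0, 0], [0, 0, 0, 0, 0, 0, 0]]]'

```text
t: 14.85
eef_pos: [0.6058, -0.1185, 0.2269]
eef_rot: [[-0.964, -0.265, 0.002], [-0.265, 0.964, 0.0], [-0.002, -0.0, -1.0]]
ft_force: [1.1, -1.1, 0.3]
finger_gap: -0.0
finger_force: 0.5
```

Request:
move_arm --plan '[[[0, -0.0016, 0.0058, 0, 0, 0, 0], [0, -0.0016, 0.0058, 0, 0, 0, 0], [0, -0.0016, 0.0058, 0, 0, 0, 0], [0, -0.0016, 0.0058, 0, 0, 0, 0], [0, -0.0016, 0.0058, 0, 0, 0, 0], [0, -0.0016, 0.0058, 0, 0, 0, 0], [0, -0.0008, 0.0029, 0, 0, 0, 0], [0, 0, 0, 0, 0, 0, 0]]]'

```text
t: 15.65
eef_pos: [0.5952, -0.0812, 0.226]
eef_rot: [[-0.964, -0.265, 0.001], [-0.265, 0.964, 0.0], [-0.001, 0.0, -1.0]]
ft_force: [1.3, -3.0, 1.2]
finger_gap: -0.0003
finger_force: 0.9
```

```bash
python3 ang.py
```

```text
angle 5.58 n 19 r 0.0165 z 0.061
support 0.0328 t 15.7 tcp rel head 0.0922 -0.0042 z 0.2258
F rig 0.05976563534852007 -1.979789819929779
```

Request:
move_arm --plan '[[[0, -0.0003, 0.001, 0, 0, 0, 0], [0, -0.0003, 0.001, 0, 0, 0, 0], [0, -0.0003, 0.001, 0, 0, 0, 0], [0, -0.0003, 0.001, 0, 0, 0, 0], [0, 0, 0, 0, 0, 0, 0]]]'

```text
t: 16.2
eef_pos: [0.5939, -0.0776, 0.2258]
eef_rot: [[-0.964, -0.264, 0.0], [-0.264, 0.964, -0.0], [-0.0, -0.0, -1.0]]
ft_force: [3.9, -5.0, 0.4]
finger_gap: -0.0002
finger_force: 2.5
```

Request:
move_arm --plan '[[[0, -0.0003, 0.001, 0, 0, 0, 0], [0, -0.0003, 0.001, 0, 0, 0, 0], [0, 0, 0, 0, 0, 0, 0]]]'

```text
t: 16.5
eef_pos: [0.5936, -0.0771, 0.2258]
eef_rot: [[-0.965, -0.263, 0.002], [-0.263, 0.965, -0.003], [-0.001, -0.003, -1.0]]
ft_force: [7.4, -9.7, -3.5]
finger_gap: -0.0002
finger_force: 5.7
```

The force rose to 12 N while the arm stood almost still, so the support is at the stop. I'll back off, lift clear and check.

Request:
move_arm --plan '[[[0, 0.0027, -0.0097, 0, 0, 0, 0], [0, 0.0008, -0.0029, 0, 0, 0, 0], [0, 0, 0, 0.04, 0, 0, 0], [0, 0, 0, 0.05, 0, 0, 0], [0, 0, 0, 0.05, 0, 0, 0], [0, -0.04, 0.03, 0.02, 0, 0, 0], [0, -0.04, 0.04, 0, 0, 0, 0], [0, -0.04, 0.04, 0, 0, 0, 0], [0, -0.04, 0.04, 0, 0, 0, 0], [0, 0, 0.04, 0, 0, 0, 0], [0, 0, 0.04, 0, 0, 0, 0], [0, 0, 0, 0, 0, 0, 0]]]'

```text
t: 17.7
eef_pos: [0.4521, 0.1314, 0.3841]
eef_rot: [[-0.962, -0.272, -0.001], [-0.272, 0.962, 0.001], [0.001, 0.002, -1.0]]
ft_force: [0.1, -1.6, 0.0]
finger_gap: 0.0004
finger_force: 0.0
```

```bash
python3 ang.py; python3 m.py | grep -E "top|blade|head|orange"; python3 v.py scene pics/s5.png 140 340 100 290
```

```text
angle 0.19 n 20 r 0.0129 z 0.0609
support 0.0492 t 17.75 tcp rel head 0.0102 0.2194 z 0.384
F rig -0.9394925676257134 -1.4750944431574355
top red 421 (530.1543579101562, -43.05155944824219) (147.4217529296875, 13.835551261901855) 15.52995491027832 0.033665000950448554
head 40 (503.003173828125, -101.86958312988281) 12.753223419189453 [ 0.50310385 -0.10186316] 0.05952251927500607
blade 108 ((620.140625, -197.40863037109375), (42.424896240234375, 8.666963577270508), 16.545886993408203) 0.0742284928093256
blade 122 ((587.4401245117188, -61.537200927734375), (51.35700607299805, 8.403862953186035), 14.741395950317383) 0.07452361523243618
orange [ 0.49018725 -0.09381109  0.06070792]
head 49 (505.9840393066406, -100.14896392822266) 11.227215766906738 [ 0.50657012 -0.10093836] 0.05840466367120045
blade 141 ((589.8648681640625, -59.76990509033203), (53.62480545043945, 8.87496566772461), 16.24566650390625) 0.07340162367298952
blade 120 ((620.2081909179688, -196.63888549804688), (40.77288818359375, 8.128456115722656), 15.834991455078125) 0.07400746392328947
orange [ 0.49093897 -0.09091391  0.06116379]
17.85 [0.45337328 0.12554944 0.38405793] [ 0.67776797 -0.70481967 -0.29752961] 0.1734
```

View pics/s5.png

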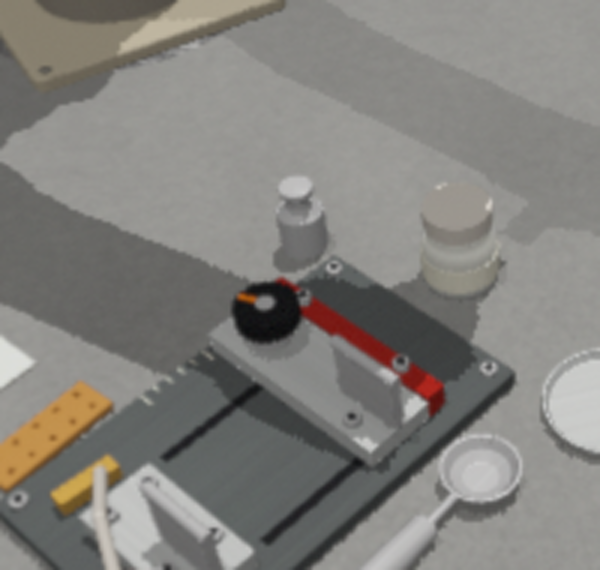

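The support stands against the red stop with about 50 mm of travel. The orange line is near -x, so the screw is at about 12.7 rad, and the hand is clear.

```bash
python3 -c "
from cell import r
print(r.close_job())"
```

```text
the job is handed in; nothing more can be done
None
```

I backed the thumbscrew off about two turns (about 12.7 rad) with a fingertip, pushed the support against the red stop (about 50 mm of travel), left the hand clear and handed the job in; the verdict was not shown to me.

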